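# Hang the spare handwheel on the keeper hook

### The arm

A 6-joint arm with a two-finger parallel gripper is mounted at the origin on the work surface. World frame = base frame: x ahead of the robot, y to its left, z up, the work surface at z = 0. Lengths are in mm, angles in rad, forces in N, time in s.
With the tool pointing down it reaches from about 425 to 925 mm from the base axis. Payload 12.5 kg.
Tool frame: the origin (TCP) lies between the finger pads; the fingertips stand 22 mm ahead of it and the grasp point (between the pads) lies 3 mm ahead of it; z points along the fingers, x is the direction in which the jaws open and shut, and the axes are right-handed (so a half turn about z gives the same grasp; the last joint's range is limited). The gripper opens to 85 mm and grips with 20 to 120 N. Pads are 22 mm wide; open, the fingers measure 114 mm over their backs; the gripper's body (76 mm by 85 mm) begins 54 mm behind the grasp point. The pads swing forward as they close: fully open they stand 13 mm farther back than shut.
Start: joints at [1.171, 0.491, 1.559, -0, 1.092, -0.106], TCP at [180.976, 598.239, 253.327] pointing down, gripper open.
Joint ranges: [-3.1, 3.1], [-0.84, 2.19], [0.05, 2.79], [-1.13, 4.28], [0.06, 2.93], [-2.69, 2.69]. Speed limits (rad/s): [2.22, 2.22, 2.79, 3.14, 3.14, 3.14].

### API

Orientations are given as a unit quaternion [x, y, z, w].
In Python, from cell import robot gives the robot as it stands.
- The arm moves only by the tool jog_arm, never from a script. Its arguments are lists of equal length, an entry for each row: "offset": the shift along the tool's x, y, z in m, a list of three; "twist": the turn, a rotation vector about the tool's x, y, z in rad, a list of three. A call has 1 to 8 rows; each row shifts and turns the pose as measured when the row begins, along the tool's axes as they then stand; what a row does not reach is not made up. A row lasts 1/10 s, in which the tool goes at most 50 mm and 8.59 degrees, less where a joint would pass 70% of its speed; a pose out of reach is approached as far as the arm can. A call with a gripper value outside its range is refused whole. "claw" is the opening, from 0 (shut) to 1 (fully open), set as the call begins (left out, the last holds). The fingers move at their own pace and stop on an object; "grip_force" is the grip in N (left out, the last holds). Time passes only in rows, so rows that do not move let the fingers close. It gives the time, the measured TCP pose, the force and the opening at its end, in the units of the state.
- robot.get_obs(): the state, without advancing time (a new reading comes with each control period).
- robot.get_image(name): name is "side" or "top"; returns a dict with "color" (480x640x3 uint8, red, green, blue), "fovy" (degrees; the focal length in pixels is half the picture's height over the tangent of half this angle, whatever the lens; pixels are square), "cx", "cy" (the principal point, pixels), "rvec" (rotation vector, rad) and "tvec" (3), from world to camera coordinates, as OpenCV has them. Camera axes: x right, y down, z forward; pixel columns grow to the right and rows downward; lengths in mm; the calibration is good to about 2 mm. A picture is of the moment at which its call begins. There is no depth.
- robot.close_job(): hands the job in, once; it reports no verdict.
The state is a dict: "time": time; "joint_positions": joint angles; "joint_vel": joint speeds; "joint_efforts": joint torques, N m; "eef_pos": TCP position; "eef_rot": TCP orientation; "contact_force": force on the tool from outside, world axes, zero at the start; "moment": the same for the moment, N m; "finger_gap": finger opening in mm.
Only numpy, scipy, OpenCV 4.12 (cv2) and the standard library are available. Lean on these libraries where they do the work, as an engineer would, in place of code of your own. Each camera call takes 0.05 s, during which the arm holds its last target. There are 200 camera calls.

### The job

Lift the steel handwheel out of its timber stand by the rim and hang it on the J-hook of the slotted upright: bring the rim in over the hook's tip, press it down past the sprung keeper until it sits home in the bottom of the hook with the keeper snapped shut above it. Let go only once you feel the hook take the weight, neither dropping the wheel in nor forcing it, so that it hangs still; leave the other things on the bench where they are.

Things in the scene. Friction and masses are not known exactly. Their poses are not given: they have to be found in the camera images.
- wheel: Tubular steel handwheel, 246 mm across, 0.4 to 0.75 kg. Origin at its centre; own y is its axle, own z its top as it stands, axle level. Rim: round tube 16 mm thick, 115 mm radius to the tube's middle (107 mm inside, 123 outside). Hub 30 mm diameter, 36 mm long. Three 10 mm spokes: one straight down, two 60 degrees either side of the top, so the top third of the rim is free to grip and hook.
- stand: Fixed timber wheel stand, 270 mm along own x (the wheel's plane), 100 mm along y, origin under its middle. The wheel rests on the 18 mm base between two kerbs (42 mm high) and, at each end, between two cheeks (85 mm high), 19 mm apart; it lifts straight up.
- post: Fixed upright of slotted steel angle, 40 mm wide, 350 mm high, on a 120 mm foot plate. Origin at bench height on the face that carries the hook; own z up; the hook points along own +y, in the plane own x = 0. Hook and upright are light: more than 20 N from the wheel is too much. The wheel comes in along own -y, axle along y, rim above the hook's tip and the tip through the opening above the hub.
- hook_place (a point): Nominal seat of the dark flat-bar J-hook (bar 14 x 5 mm), 75 mm out from the upright's face, 260 mm up; axes as the upright. The hook was bolted on by eye: the true seat (bottom of its bowl) is up to 14 mm higher or lower, to be found by feel. Bowl 26 mm wide inside, y -13 to +13; outer tip rises to 43 mm above the seat at y +21; arm at the back, 50 mm above the seat, runs to the face.
- keeper (a joint): Sprung steel flap, 10 mm wide, closing the hook's mouth: hinged at the back 45 mm above the seat, free end against the inside of the tip 37 mm above the seat. Radians: 0 shut, to 1.25 swung down and inwards. The rim pressed down opens it against about 4 to 11 N; once the rim is within about 4 mm of the seat it springs back to 0 above the rim. A hung wheel's centre is 107 mm below the seat.
- spray_can: Grey spray can, 52 mm diameter, 150 mm high, origin under its middle. To be left alone.
- transformer: Small open-frame transformer, steel core with copper winding, 70 x 50 x 58 mm high, origin under its middle. To be left alone.
- spool: Empty wooden cable spool, 100 mm diameter, 60 mm high, origin under its middle. To be left alone.
Mind the look-alikes: they are no part of the job. There is more than one size of the wheel; the job needs the larger.

How it is judged (in metres and radians):
On the way, in this order (a step that is already met when the one before it is completed fails the run):
1. the wheel is lifted clear of its stand (height (world z) of wheel above 0.17 m and contact force between wheel and stand below 0.1 N), for 0.2 s.
2. the rim presses the keeper open (value of joint keeper above 0.5 rad and contact force between wheel and post above 1 N), for 0.1 s.
3. still held, the rim rests home in the hook under the shut keeper (value of joint keeper below 0.12 rad and contact force between wheel and post above 2 N and contact force between the fingers and wheel above 2 N and z of wheel in the frame of post below 0.176 m), for 0.3 s.
At the end, for the whole second after the job is handed in: The wheel hangs by its rim in the hook's bowl, keeper shut above it (below 0.12 rad), centre 55 to 95 mm out from the upright's face, within 30 mm sideways of the hook, 128 to 176 mm above the bench; the hook carries it, let go and still (below 0.06 m/s, 0.5 rad/s) (value of joint keeper below 0.12 rad and y of wheel in the frame of post between 0.055 and 0.095 m and x of wheel in the frame of post between -0.03 and 0.03 m and z of wheel in the frame of post between 0.128 and 0.176 m and contact force between wheel and post above 2 N and linear speed of wheel below 0.06 m/s and angular speed of wheel below 0.5 rad/s); the robot touches nothing.
It fails at once if the wheel bears on the hook or upright with more than 20 N (dropped in or forced) (contact force between wheel and post above 20 N).
It fails at once if another thing on the bench is moved by more than 25 mm (distance of any of spray_can, transformer, spool from where it was at the start of the episode above 0.025 m).
It also fails if it takes over 61 s, if anything falls off the work surface, if the arm or the gripper's body presses on something with over 40 N, if the wrist force passes 120 N, or if a joint passes its speed limit or range.

## Working session

There is one attempt and no reset: what is moved stays moved. The work goes in short steps, Python scripts to look and compute and a tool call to move; the robot and the scene stay as the last step left them, time stands still between calls to the robot, and variables do not carry over. Pictures are saved under pics/ and viewed, about 8 in all and at most 12, crops included, and the job is handed in when it is done.

Besides the shell and the picture viewer there is one more tool, called after "Request:" by a JSON object that holds its "op" and its "data". jog_arm: Moves the arm, as the interface text tells. Its arguments: {"type":"object","properties":{"offset":{"type":"array","items":{"type":"array","items":{"type":"number"}}},"twist":{"type":"array","items":{"type":"array","items":{"type":"number"}}},"claw":{"type":"number"},"grip_force":{"type":"number"}},"required":["offset","twist"]}

```bash
mkdir -p pics; python3 - <<'E'
from cell import robot
import cv2
for n in("side","top"):
    i=robot.get_image(n); cv2.imwrite(f"pics/{n}0.png",i["color"][:,:,::-1]); print(n,{k:v for k,v in i.items() if k!="color"})
print(robot.get_obs())
E
```

```text
side {'fovy': 47.64880546825713, 'cx': 330.50735347280073, 'cy': 235.06186990319617, 'rvec': array([ 2.08902787, -0.20392424,  0.1174396 ]), 'tvec': array([-561.5162839 ,  203.25717249, 1201.07397317])}
top {'fovy': 50.67905214339976, 'cx': 317.2858154687987, 'cy': 240.19131924353792, 'rvec': array([ 2.10224723, -2.11506086,  0.21790946]), 'tvec': array([ -46.69079591,  582.630303  , 1223.8121169 ])}
{'time': 0.1, 'joint_positions': array([ 1.17138111e+00,  4.91494571e-01,  1.55939952e+00,  6.46707921e-06,
        1.09171159e+00, -1.05604659e-01]), 'joint_vel': array([-0.00177532, -0.00213355, -0.00338586,  0.00025844,  0.00013474,
       -0.00117636]), 'joint_efforts': array([ 2.84338777e-03, -6.19450665e+01, -2.62028897e+01, -1.17706832e-04,
        2.85433598e-03, -1.24202438e-05]), 'eef_pos': array([180.90863563, 598.05235172, 252.78529966]), 'eef_rot': array([ 8.02995677e-01,  5.95984636e-01, -4.37740289e-04,  2.54850142e-04]), 'contact_force': array([-0.52805027,  1.15837659,  0.14287324]), 'moment': array([-0.05193566, -0.02740197, -0.01289723]), 'finger_gap': 85.67143573399835}
```

View pics/side0.png

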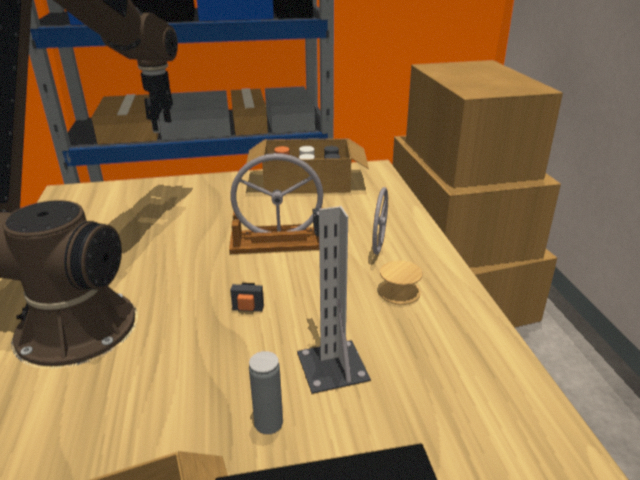

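View pics/top0.png

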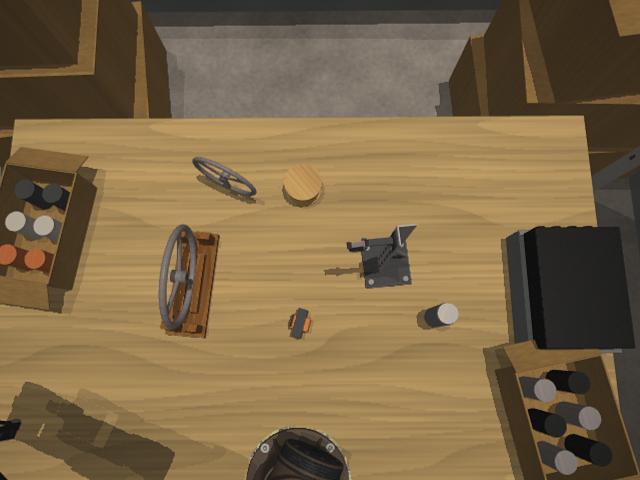

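The two candidate wheels are the one in the timber stand (side 277,197; top 178,278) and the leaning one (side 381,222; top 224,178). The stand wheel is visibly larger and sits in the stand, so it fits. I'll confirm that in an enlarged crop, with the post and hook alongside.

```bash
python3 - <<'E'
import cv2,numpy as np
s=cv2.imread("pics/side0.png");t=cv2.imread("pics/top0.png")
f=lambda im,x,y,w,h,W,H:cv2.resize(im[y:y+h,x:x+w],(W,H),interpolation=cv2.INTER_CUBIC)
a=np.hstack([f(t,140,140,130,200,390,600)[:600],f(t,320,215,100,75,400,300).repeat(1,0) if 0 else np.vstack([f(t,320,215,100,75,400,300),f(s,220,145,180,135,400,300)])])
cv2.imwrite("pics/crop1.png",a)
E
```

```text
(no output)
```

View pics/crop1.png

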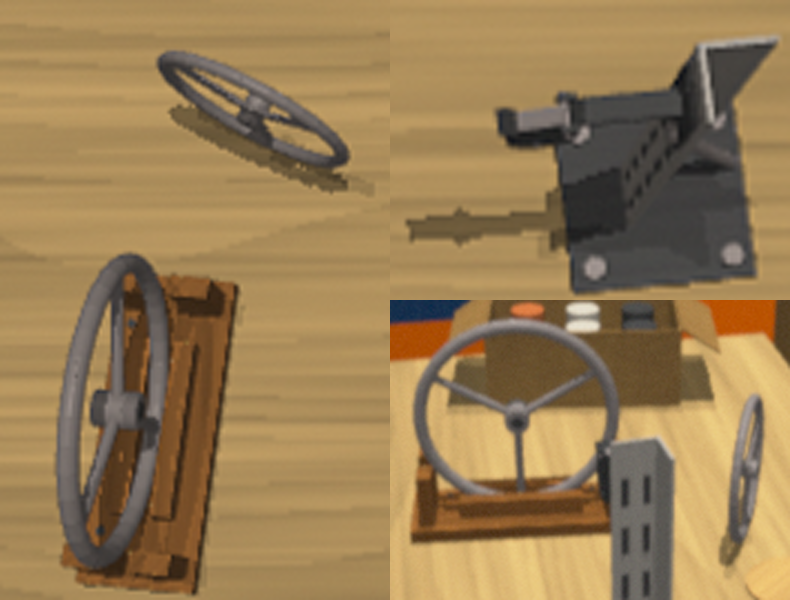

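The crop confirms it: the stand wheel is clearly the larger one, with spokes at the bottom and ±60° from the top. The hook points left in the top view (world +y), toward the wheel. Next I measure.

```bash
cat > h.py <<'E'
import cv2,numpy as np,json
from cell import robot
C={'side':(47.64880546825713,330.50735347280073,235.06186990319617,[2.08902787,-0.20392424,0.1174396],[-561.5162839,203.25717249,1201.07397317]),
'top':(50.67905214339976,317.2858154687987,240.19131924353792,[2.10224723,-2.11506086,0.21790946],[-46.69079591,582.630303,1223.8121169])}
def ray(n,p):
    f,cx,cy,r,t=C[n];F=240/np.tan(np.radians(f)/2);R=cv2.Rodrigues(np.array(r))[0]
    return -R.T@np.array(t),R.T@np.array([(p[0]-cx)/F,(p[1]-cy)/F,1])
def onz(n,p,z):
    o,d=ray(n,p);return (o+d*(z-o[2])/d[2]).round(1)
def tri(a,b):
    (o,d),(q,e)=ray('side',a),ray('top',b)
    s=np.linalg.lstsq(np.c_[d,-e],q-o,rcond=None)[0]
    return ((o+s[0]*d+q+s[1]*e)/2).round(1),np.linalg.norm(o+s[0]*d-q-s[1]*e).round(1)
def proj(n,P):
    f,cx,cy,r,t=C[n];F=240/np.tan(np.radians(f)/2)
    return cv2.projectPoints(np.float64(P).reshape(-1,1,3),np.float64(r),np.float64(t),np.float64([[F,0,cx],[0,F,cy],[0,0,1]]),None)[0].reshape(-1,2).round(1)
E
python3 - <<'E'
from h import *
for n in C: print(n,"cam at",ray(n,(320,240))[0].round())
for l,n,p,z in [('rim far','top',(181.7,227.3),141),('rim near','top',(171,326.7),141),('hub+','top',(170.7,276),141),('hub-','top',(186,277),141),
('stand c1','top',(219.3,235),18),('stand c2','top',(203.3,338.3),18),('stand c3','top',(165.7,334),18),
('post corner far','top',(398.25,226.25),350),('post near','top',(401.25,245),350),('post flange','top',(417,225),350),
('foot','top',(366.25,287.5),6),('foot','top',(411.25,283.75),6),('foot','top',(407,241.25),6),
('tip','top',(349.25,243),303),('armback','top',(393,241.75),312),('armfront','top',(363.75,241.75),312),
('spool','top',(302,182),60),('small','top',(224,178),100),('transf','top',(300,323),58),('can','top',(448,314),150)]:
    print(l,onz(n,p,z))
print('hub',tri((277.2,197.2),(186,277)))
E
```

```text
side cam at [  370. -1028.   779.]
top cam at [ 314.  -55. 1318.]
rim far [599.  273.5 141. ]
rim near [364.6 286.3 141. ]
hub+ [481.8 293.4 141. ]
hub- [479.2 257.4 141. ]
stand c1 [607.3 207.7  18. ]
stand c2 [340.5 238.8  18. ]
stand c3 [351.7 334.4  18. ]
post corner far [ 547.7 -210.4  350. ]
post near [ 510.1 -214.8  350. ]
post flange [ 550.  -247.3  350. ]
foot [ 467.8 -176.4    6. ]
foot [ 476.9 -293.4    6. ]
foot [ 589.7 -287.2    6. ]
tip [ 524.5 -116.5  303. ]
armback [ 524.6 -204.6  312. ]
armfront [ 525.  -145.4  312. ]
spool [737.7 -11.3  60. ]
small [736.3 184.4 100. ]
transf [375.3  -6.6  58. ]
can [ 389.2 -348.   150. ]
hub (array([479.2, 255. , 150.3]), np.float64(2.5))
```

```bash
python3 - <<'E'
import cv2,numpy as np
from h import *
t=cv2.imread("pics/top0.png")
f=lambda im,x,y,w,h,k:cv2.resize(im[y:y+h,x:x+w],(w*k,h*k),interpolation=cv2.INTER_CUBIC)
a=f(t,340,220,80,75,7);b=f(t,152,215,60,130,4)
a=np.vstack([a,np.zeros((600-a.shape[0],a.shape[1],3),np.uint8)]);b=np.vstack([b,np.zeros((600-b.shape[0],b.shape[1],3),np.uint8)])
cv2.imwrite("pics/crop2.png",np.hstack([a,b]))
E
```

```text
(no output)
```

View pics/crop2.png

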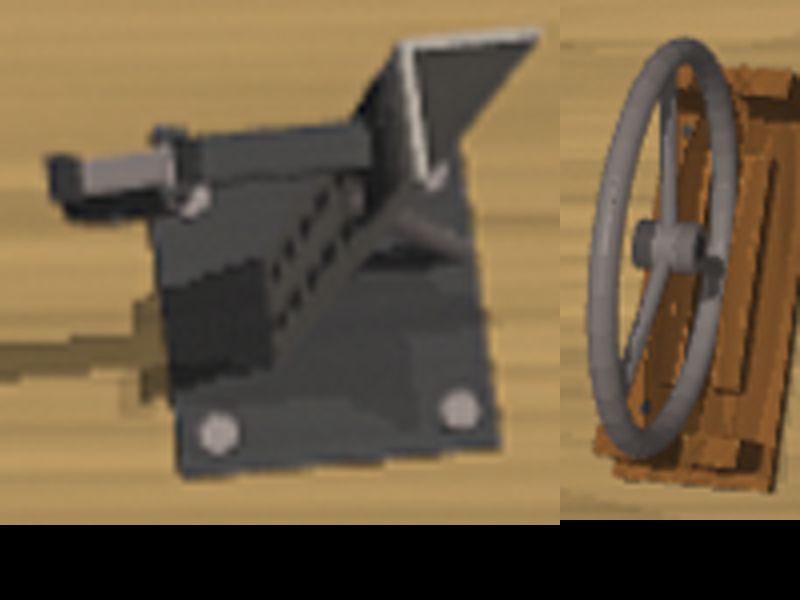

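```bash
python3 - <<'E'
from h import *
q=lambda u,v:(340+u/7,220+v/7)
w=lambda u,v:(152+(u-560)/4,215+v/4)
for l,p,z in [('tip',q(65,175),303),('keep free',q(83,175),297),('hinge',q(178,166),305),('arm f',q(195,157),312.5),('arm b',q(368,148),312.5),
 ('top c1',q(402,42),350),('top c2',q(426,188),350),('foot',q(180,478),4),('foot',q(498,447),4),('foot',q(465,150),4),
 ('rim top',w(603,250),256),('rim bot',w(722,230),26),('hub',w(670,246),141),('farapex',w(685,48),141),('nearapex',w(640,447),141)]:
    print(l,onz('top',p,z))
a=np.radians(-6)
for cy in(274,):
  for yaw in (-4,-6.5):
    a=np.radians(yaw);th=np.arange(0,360,30)
    P=[[481+115*np.sin(np.radians(k))*np.cos(a),cy+115*np.sin(np.radians(k))*np.sin(a),141+115*np.cos(np.radians(k))] for k in th]
    print(yaw,proj('top',P).tolist()); print(proj('side',P)[[0,3,6,9]].tolist())
E
```

```text
tip [ 520.3 -116.5  303. ]
keep free [ 521.5 -122.1  297. ]
hinge [ 522.3 -149.3  305. ]
arm f [ 523.4 -153.6  312.5]
arm b [ 525.8 -203.7  312.5]
top c1 [ 548.2 -208.8  350. ]
top c2 [ 506.4 -213.9  350. ]
foot [ 466.  -175.1    4. ]
foot [ 476.8 -293.5    4. ]
foot [ 589.7 -286.     4. ]
rim top [462.3 276.  256. ]
rim bot [506.9 271.7  26. ]
hub [480.5 272.7 141. ]
farapex [599.7 269.8 141. ]
nearapex [364.4 284.  141. ]
-4 [[164.2, 268.8], [169.7, 243.7], [177.4, 229.4], [184.8, 228.6], [190.1, 239.9], [192.3, 259.4], [191.1, 282.5], [187.0, 304.5], [180.4, 320.5], [172.9, 325.9], [166.3, 317.7], [163.0, 296.6]]
[[274.6, 156.7], [319.9, 194.9], [278.9, 234.7], [233.0, 199.7]]
-6.5 [[164.2, 268.8], [170.8, 243.8], [179.3, 229.5], [186.9, 228.8], [191.8, 240.1], [193.2, 259.5], [191.1, 282.5], [186.0, 304.4], [178.7, 320.4], [170.7, 325.7], [164.4, 317.5], [161.8, 296.5]]
[[274.6, 156.7], [320.0, 195.7], [278.9, 234.7], [233.1, 198.8]]
```

```bash
cat >> h.py <<'E'
from scipy.spatial.transform import Rotation as Ro
PHI=np.radians(30)
def axes(yaw):
    y=np.radians(yaw);u=np.array([np.cos(y),np.sin(y),0]);v=np.array([-u[1],u[0],0]);k=np.array([0,0,1.])
    r=np.sin(PHI)*u+np.cos(PHI)*k; return u,v,r,np.c_[v,np.cross(-r,v),-r]
def tcp(c,yaw,back=0): # tcp for wheel centre c, backed off radially
    u,v,r,M=axes(yaw); return np.array(c)+(115+3+back)*r, Ro.from_matrix(M)
def plan(p,R,N=8):
    o=robot.get_obs();R0=Ro.from_quat(o['eef_rot']);w=(R0.inv()*R).as_rotvec();D=(p-o['eef_pos'])/1000
    A=sum((R0*Ro.from_rotvec(w*k/N)).as_matrix() for k in range(N))
    d=np.linalg.solve(A,D)
    print('t',o['time'].__round__(2),'pos',o['eef_pos'].round(1),'F',o['contact_force'].round(2),'M',o['moment'].round(2),'gap',round(o['finger_gap'],1))
    print('left',(D*1000).round(1),'|ang|deg',np.degrees(np.linalg.norm(w)).round(2),'N',N,'off',d.round(4).tolist(),'tw',(w/N).round(4).tolist())
E
python3 - <<'E'
from h import *
p,R=tcp((481,273.5,141),-6.5,100);print(p,R.as_quat());plan(p,R,16)
plan(p+[0,0,60],R,16)
E
```

```text
[589.29933227 261.1608497  329.79353803] [ 0.72063609  0.6431923  -0.17234286 -0.19309386]
t 0.1 pos [180.9 598.1 252.8] F [-0.53  1.16  0.14] M [-0.05 -0.03 -0.01] gap 85.7
left [ 408.4 -336.9   77. ] |ang|deg 31.68 N 16 off [-0.0154, 0.0277, -0.0118] tw [0.0326, -0.0029, -0.011]
t 0.1 pos [180.9 598.1 252.8] F [-0.53  1.16  0.14] M [-0.05 -0.03 -0.01] gap 85.7
left [ 408.4 -336.9  137. ] |ang|deg 31.68 N 16 off [-0.0155, 0.0268, -0.0155] tw [0.0326, -0.0029, -0.011]
```

Request:
{"op": "jog_arm", "data": {"offset": [[-0.016, 0.027, -0.016], [-0.016, 0.027, -0.016], [-0.016, 0.027, -0.016], [-0.016, 0.027, -0.016], [-0.016, 0.027, -0.016], [-0.016, 0.027, -0.016], [-0.016, 0.027, -0.016], [-0.016, 0.027, -0.016]], "twist": [[0.033, -0.003, -0.011], [0.033, -0.003, -0.011], [0.033, -0.003, -0.011], [0.033, -0.003, -0.011], [0.033, -0.003, -0.011], [0.033, -0.003, -0.011], [0.033, -0.003, -0.011], [0.033, -0.003, -0.011]], "claw": 1}}

```text
time: 0.9
eef_pos: [373.2, 413.3, 355.0]
eef_rot: [0.765, 0.629, -0.095, -0.101]
contact_force: [-0.3, 1.2, -0.0]
finger_gap: 85.4
```

Request:
{"op": "jog_arm", "data": {"offset": [[-0.016, 0.027, -0.016], [-0.016, 0.027, -0.016], [-0.016, 0.027, -0.016], [-0.016, 0.027, -0.016], [-0.016, 0.027, -0.016], [-0.016, 0.027, -0.016], [-0.016, 0.027, -0.016], [-0.016, 0.027, -0.016]], "twist": [[0.033, -0.003, -0.011], [0.033, -0.003, -0.011], [0.033, -0.003, -0.011], [0.033, -0.003, -0.011], [0.033, -0.003, -0.011], [0.033, -0.003, -0.011], [0.033, -0.003, -0.011], [0.033, -0.003, -0.011]]}}

```text
time: 1.7
eef_pos: [607.1, 241.1, 392.1]
eef_rot: [0.713, 0.645, -0.185, -0.203]
contact_force: [-0.7, 0.7, -0.1]
finger_gap: 85.2
```

```bash
python3 - <<'E'
from h import *
p,R=tcp((481,273.5,141),-6.5,100);plan(p,R,8)
E
```

```text
t 1.7 pos [607.1 241.1 392.1] F [-0.67  0.73 -0.14] M [-0.04 -0.26  0.06] gap 85.2
left [-17.8  20.1 -62.3] |ang|deg 2.01 N 8 off [0.0023, 0.0019, 0.0079] tw [-0.004, 0.0011, 0.0014]
```

Request:
{"op": "jog_arm", "data": {"offset": [[0.003, 0.002, 0.009], [0.003, 0.002, 0.009], [0.003, 0.002, 0.009], [0.003, 0.002, 0.009], [0.003, 0.002, 0.009], [0.002, 0.002, 0.008], [0.002, 0.002, 0.008], [0, 0, 0]], "twist": [[-0.005, 0.001, 0.002], [-0.005, 0.001, 0.002], [-0.005, 0.001, 0.002], [-0.005, 0.001, 0.002], [-0.005, 0.001, 0.002], [-0.005, 0.001, 0.002], [-0.004, 0.001, 0.001], [0, 0, 0]]}}

```text
time: 2.5
eef_pos: [588.6, 262.9, 325.4]
eef_rot: [0.722, 0.642, -0.174, -0.192]
contact_force: [-0.4, -1.2, -0.7]
finger_gap: 85.5
```

```bash
python3 - <<'E'
from h import *
p,R=tcp((481,273.5,141),-6.5,100);plan(p,R,1)
p,R=tcp((481,273.5,141),-6.5,0);plan(p,R,8)
im=robot.get_image('top')['color'][:,:,::-1];im2=robot.get_image('side')['color'][:,:,::-1]
f=lambda im,x,y,w,h,k:cv2.resize(im[y:y+h,x:x+w],(w*k,h*k),interpolation=cv2.INTER_CUBIC)
cv2.imwrite('pics/pre.png',np.hstack([f(im,130,190,100,150,4),f(im2,220,110,100,150,4)]))
E
```

```text
t 2.5 pos [588.6 262.9 325.4] F [-0.37 -1.16 -0.71] M [ 0.03 -0.18  0.01] gap 85.5
left [ 0.7 -1.7  4.4] |ang|deg 0.28 N 1 off [-0.0016, -0.0015, -0.0042] tw [0.0004, 0.0025, -0.0042]
t 2.5 pos [588.6 262.9 325.4] F [-0.37 -1.16 -0.71] M [ 0.03 -0.18  0.01] gap 85.5
left [-49.    4.  -82.2] |ang|deg 0.28 N 8 off [-0.0002, -0.0002, 0.012] tw [0.0, 0.0003, -0.0005]
```

View pics/pre.png

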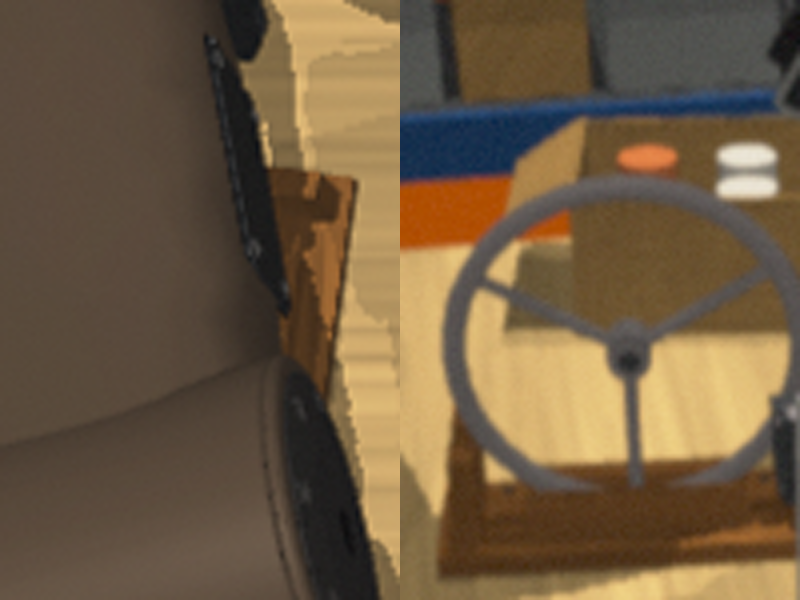

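The arm blocks the top view. The side view shows the wheel undisturbed, with the gripper tip entering at upper right. I'll descend radially and close gently, watching the force.

Request:
{"op": "jog_arm", "data": {"offset": [[0, 0, 0.012], [0, 0, 0.012], [0, 0, 0.012], [0, 0, 0.012], [0, 0, 0.012], [0, 0, 0.012], [0, 0, 0.011], [0, 0, 0.006]], "twist": [[0, 0, 0], [0, 0, 0], [0, 0, 0], [0, 0, 0], [0, 0, 0], [0, 0, 0], [0, 0, 0], [0, 0, 0]]}}

```text
time: 3.4
eef_pos: [544.4, 266.7, 247.3]
eef_rot: [0.723, 0.642, -0.17, -0.19]
contact_force: [-0.4, 0.5, 0.2]
finger_gap: 85.5
```

```bash
python3 - <<'E'
from h import *
p,R=tcp((481,273.5,141),-6.5,0);plan(p,R,2)
im2=robot.get_image('side')['color'][:,:,::-1]
cv2.imwrite('pics/pre2.png',cv2.resize(im2[110:260,220:400],None,fx=4,fy=4,interpolation=cv2.INTER_CUBIC))
E
```

```text
t 3.4 pos [544.4 266.7 247.3] F [-0.43  0.53  0.17] M [-0.04 -0.26 -0.01] gap 85.5
left [-4.8  0.1 -4.1] |ang|deg 0.47 N 2 off [-0.0002, -0.0011, 0.003] tw [0.0033, -0.0003, -0.0025]
```

View pics/pre2.png

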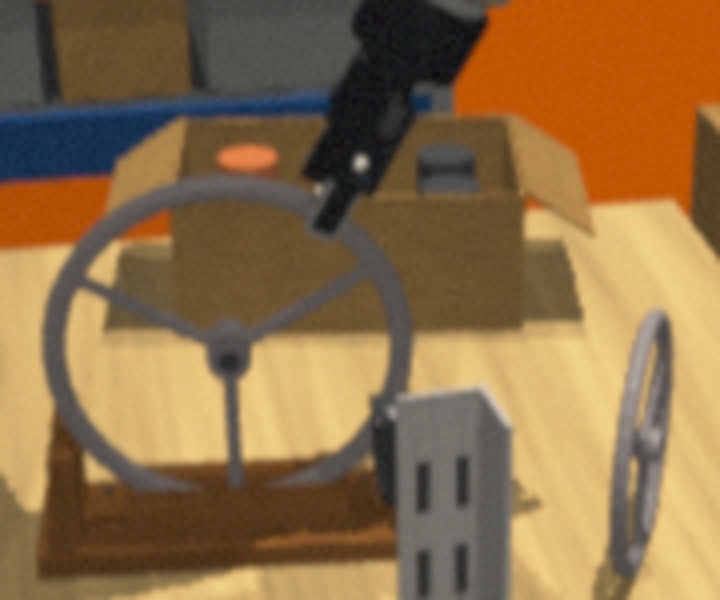

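The fingers straddle the rim at about 30° from the top (crop 335,215), so I close.

Request:
{"op": "jog_arm", "data": {"offset": [[0, -0.001, 0.004], [0, 0, 0], [0, 0, 0], [0, 0, 0], [0, 0, 0], [0, 0, 0]], "twist": [[0.004, 0, -0.004], [0, 0, 0], [0, 0, 0], [0, 0, 0], [0, 0, 0], [0, 0, 0]], "claw": 0, "grip_force": 60}}

```text
time: 4.05
eef_pos: [541.9, 267.2, 244.6]
eef_rot: [0.721, 0.643, -0.171, -0.192]
contact_force: [-0.5, -0.9, -1.3]
finger_gap: 14.1
```

```bash
python3 - <<'E'
from h import *
p,R=tcp((481,273.5,141),-6.5,0);plan(p,R,1)
E
```

```text
t 4.05 pos [541.9 267.2 244.6] F [-0.48 -0.89 -1.29] M [-0.01 -0.31 -0.01] gap 14.1
left [-2.3 -0.4 -1.4] |ang|deg 0.21 N 1 off [-0.0006, -0.0013, 0.0023] tw [0.0034, -0.0012, -0.0003]
```

Request:
{"op": "jog_arm", "data": {"offset": [[0, 0, 0], [0, 0, 0], [0, 0, 0]], "twist": [[0, 0, 0], [0, 0, 0], [0, 0, 0]], "grip_force": 110}}

```text
time: 4.35
eef_pos: [542.0, 267.1, 244.7]
eef_rot: [0.721, 0.643, -0.171, -0.192]
contact_force: [0.2, -0.3, -0.5]
finger_gap: 12.6
```

```bash
python3 - <<'E'
from h import *
o=robot.get_obs();R=Ro.from_quat(o['eef_rot']);plan(o['eef_pos']+[0,0,60],R,8)
E
```

```text
t 4.35 pos [542.  267.1 244.7] F [ 0.18 -0.31 -0.52] M [ 0.   -0.22  0.04] gap 12.6
left [ 0.  0. 60.] |ang|deg 0.0 N 8 off [0.0, -0.0037, -0.0065] tw [0.0, 0.0, 0.0]
```

The gap changes with grip force: 14.1 mm at 60 N and 12.6 mm at 110 N. That is pad compliance on the 16 mm tube, so I lift straight up.

Request:
{"op": "jog_arm", "data": {"offset": [[0, -0.0035, -0.006], [0, -0.0035, -0.006], [0, -0.0035, -0.006], [0, -0.0035, -0.006], [0, -0.0035, -0.006], [0, -0.0035, -0.006], [0, -0.0035, -0.006], [0, -0.0035, -0.006]], "twist": [[0, 0, 0], [0, 0, 0], [0, 0, 0], [0, 0, 0], [0, 0, 0], [0, 0, 0], [0, 0, 0], [0, 0, 0]]}}

```text
time: 5.15
eef_pos: [541.7, 266.9, 302.9]
eef_rot: [0.721, 0.643, -0.171, -0.192]
contact_force: [0.1, -0.6, -6.6]
finger_gap: 13.0
```

Request:
{"op": "jog_arm", "data": {"offset": [[0, -0.005, -0.009], [0, -0.005, -0.009], [0, -0.005, -0.009], [0, -0.005, -0.009], [0, -0.005, -0.009], [0, -0.005, -0.009], [0, 0, 0], [0, 0, 0]], "twist": [[0, 0, 0], [0, 0, 0], [0, 0, 0], [0, 0, 0], [0, 0, 0], [0, 0, 0], [0, 0, 0], [0, 0, 0]]}}

```text
time: 5.95
eef_pos: [542.5, 266.9, 372.0]
eef_rot: [0.722, 0.643, -0.17, -0.191]
contact_force: [-0.6, 1.2, -6.3]
finger_gap: 13.0
```

```bash
python3 - <<'E'
from h import *
p,R=tcp((521.8,-30,250),4.3);print(p);plan(p,R,16)
im2=robot.get_image('side')['color'][:,:,::-1]
cv2.imwrite('pics/lift.png',cv2.resize(im2[60:260,220:400],None,fx=3,fy=3,interpolation=cv2.INTER_CUBIC))
E
```

```text
[580.63392288 -25.57625512 352.19099765]
t 5.95 pos [542.5 266.9 372. ] F [-0.62  1.19 -6.33] M [-0.11 -1.15  0.  ] gap 13.0
left [  38.1 -292.4  -19.8] |ang|deg 10.86 N 16 off [-0.0182, 0.0031, -0.0003] tw [0.0004, -0.0059, -0.0103]
```

View pics/lift.png

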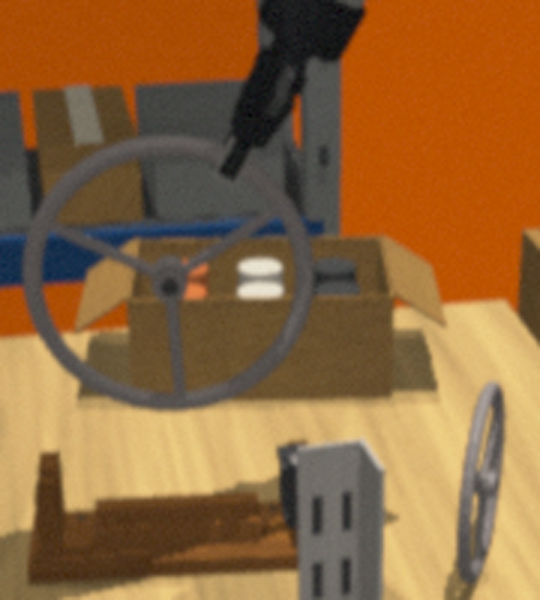

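The wheel lifted cleanly (about 6.3 N), with the bottom spoke turned only 2–3° in the grip. Next I carry it toward the hook and bring the yaw to the post's.

Request:
{"op": "jog_arm", "data": {"offset": [[-0.018, 0.003, 0], [-0.018, 0.003, 0], [-0.018, 0.003, 0], [-0.018, 0.003, 0], [-0.018, 0.003, 0], [-0.018, 0.003, 0], [-0.018, 0.003, 0], [-0.018, 0.003, 0]], "twist": [[0, -0.006, -0.01], [0, -0.006, -0.01], [0, -0.006, -0.01], [0, -0.006, -0.01], [0, -0.006, -0.01], [0, -0.006, -0.01], [0, -0.006, -0.01], [0, -0.006, -0.01]]}}

```text
time: 6.8
eef_pos: [552.3, 118.9, 355.5]
eef_rot: [0.688, 0.678, -0.182, -0.184]
contact_force: [0.0, -0.5, -5.6]
finger_gap: 12.7
```

Request:
{"op": "jog_arm", "data": {"offset": [[-0.017, 0.003, 0], [-0.017, 0.003, 0], [-0.017, 0.003, 0], [-0.017, 0.003, 0], [-0.016, 0.003, 0], [-0.012, 0.002, 0], [-0.006, 0.001, 0], [0, 0, 0]], "twist": [[0, -0.006, -0.01], [0, -0.006, -0.01], [0, -0.006, -0.01], [0, -0.006, -0.01], [0, -0.006, -0.01], [0, -0.003, -0.005], [0, 0, 0], [0, 0, 0]]}}

```text
time: 7.6
eef_pos: [569.8, 11.9, 342.0]
eef_rot: [0.665, 0.699, -0.189, -0.181]
contact_force: [-0.3, 0.6, -5.9]
finger_gap: 12.9
```

```bash
python3 - <<'E'
from h import *
p,R=tcp((521.8,-30,250),4.3);print(p);plan(p,R,8)
a=robot.get_image('top')['color'][:,:,::-1];b=robot.get_image('side')['color'][:,:,::-1]
cv2.imwrite('pics/t2.png',a);cv2.imwrite('pics/s2.png',b)
f=lambda im,x,y,w,h,k:cv2.resize(im[y:y+h,x:x+w],(w*k,h*k),interpolation=cv2.INTER_CUBIC)
cv2.imwrite('pics/c2.png',np.hstack([f(a,300,170,130,200,3),f(b,250,100,135,200,3)]))
E
```

```text
[580.63392288 -25.57625512 352.19099765]
t 7.6 pos [569.8  11.9 342. ] F [-0.31  0.64 -5.92] M [ 0.05 -1.14  0.03] gap 12.9
left [ 10.9 -37.5  10.1] |ang|deg 1.51 N 8 off [-0.0048, 0.0003, -0.0016] tw [-0.0008, -0.0019, -0.0026]
```

View pics/c2.png

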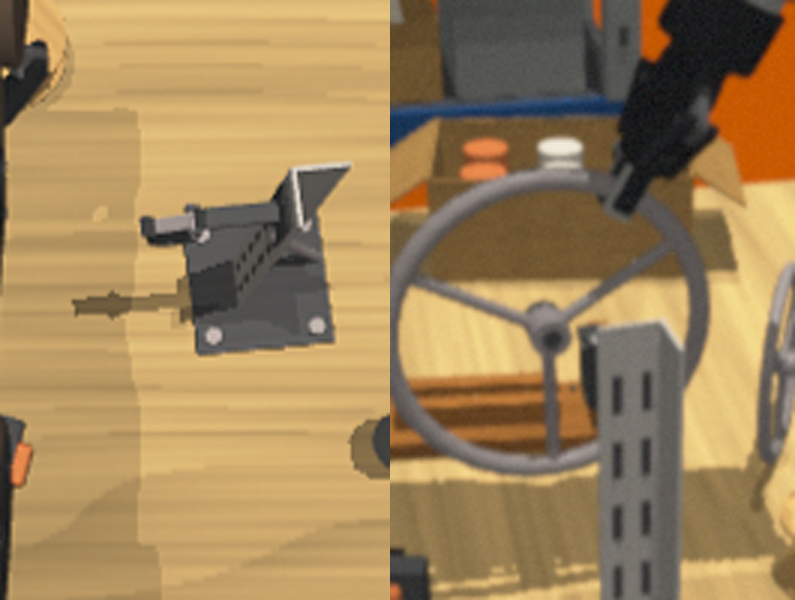

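```bash
python3 - <<'E'
from h import *
o=robot.get_obs();R=Ro.from_quat(o['eef_rot']).as_matrix();c=o['eef_pos']+118*R[:,2];ax=R[:,0];print('c pred',c.round(1),'yaw',np.degrees(np.arctan2(-ax[0],ax[1])).round(2),'axle z',ax[2].round(4))
oo,d=ray('side',(303.3,210.7));h=c-18*ax;print('seen hub front',(oo+d*(h[1]-oo[1])/d[1]).round(1),'pred',h.round(1),'pred px',proj('side',[h]))
for z in(241,251,255,260,269,279): print(z,proj('side',[[521-7,-136,z],[521-7,-120,z],[521-7,-116,z+48]]).tolist())
b=cv2.imread('pics/s2.png');cv2.imwrite('pics/z.png',cv2.resize(b[190:250,300:345],None,fx=10,fy=10,interpolation=cv2.INTER_CUBIC))
b=cv2.imread('pics/side0.png')
print(cv2.cvtColor(b,cv2.COLOR_BGR2GRAY)[200:245,312:322])
E
```

```text
c pred [510.1   9.9 240.5] yaw 2.88 axle z 0.0027
seen hub front [511.6  -8.  242.2] pred [511.   -8.  240.4] pred px [[303.  211.5]]
241 [[314.5, 241.2], [313.1, 237.1], [312.4, 214.5]]
251 [[314.4, 236.8], [313.1, 232.7], [312.3, 209.9]]
255 [[314.4, 235.0], [313.0, 230.9], [312.3, 208.0]]
260 [[314.4, 232.7], [313.0, 228.7], [312.2, 205.7]]
269 [[314.3, 228.6], [312.9, 224.6], [312.1, 201.5]]
279 [[314.2, 224.0], [312.8, 220.1], [312.1, 196.7]]
[[184 183 184 180 166 114  91  88  85  85]
 [183 184 183 180 160 112  88  91  85  89]
 [180 181 183 176 151 108  90  88  86  86]
 [180 182 182 172 143 105  89  88  85  92]
 [180 180 180 170 127  97  93  90  85  95]
 [180 183 178 162 116  97  93  90  85 104]
 [178 179 174 148 108  92  90  85  80 106]
 [174 171 158 129  96  86  88  90  91 120]
 [157 142 125 101  79  79  86 105 125 144]
 [126  96  86  83  73  75  87 118 138 148]
 [120  82  68  72  77  80  91 111 123 123]
 [126  81  74  74  85 104 114 109 108 110]
 [136  82  70  71  95 126 137 116 111 109]
 [136  82  61  63  85 124 138 118 108 108]
 [127  82  75  65  73 100 117 109 106 110]
 [1
[... 587 characters left out ...]
81 103 110]
 [ 93  84  57  37  41  38  53  86 107 109]
 [ 81  74  57  42  38  36  53  82 106 107]
 [ 75  70  56  53  47  34  51  81 103 109]
 [ 79  69  59  54  45  40  50  80 102 108]
 [ 78  69  63  51  43  35  50  82 105 109]
 [ 74  70  67  54  42  40  50  83 104 109]
 [ 84  83  88  69  52  42  51  86 105 109]
 [ 97  93  98  85  61  46  55  86 108 112]
 [ 99  96  97  88  66  52  64  87 104 110]
 [105 100  97  91  69  56  63  86 106 107]
 [103 100  98  98  85  62  62  88 109 111]
 [102 102 101  98  91  66  64  86 108 110]
 [ 97  96 102 104  96  72  66  88 107 109]
 [105 105 105 107 106  84  73  89 105 111]
 [110 110 108 107 110  95  90  94 107 109]
 [109 104 109 104 100  92  87  93 105 111]]
```

View pics/z.png

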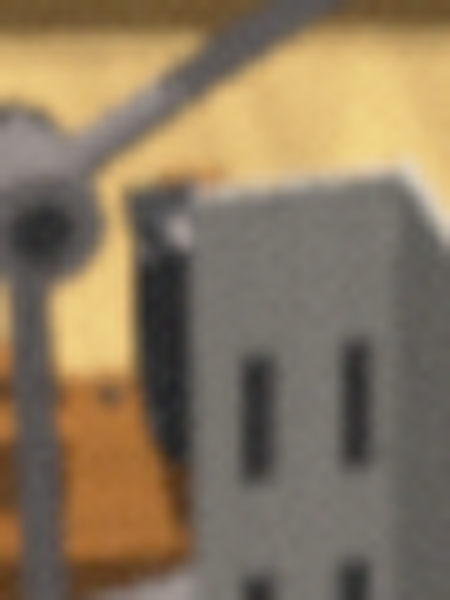

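The measured hub is within 2 mm of where the grip predicts it. The hook tip's top is at about row 208, which puts the seat near 255–260 mm. Next I bring the rim in above the hook, centre at z≈235.

```bash
python3 - <<'E'
from h import *
p,R=tcp((521.5,-136.3,235),4.3);print(p);plan(p,R,16)
E
```

```text
[ 580.33392288 -131.87625512  337.19099765]
t 7.7 pos [569.7  12.7 342.3] F [-0.38  0.06 -5.67] M [ 0.09 -1.11 -0.01] gap 12.7
left [  10.7 -144.6   -5.1] |ang|deg 1.47 N 16 off [-0.0091, 0.0002, 0.0002] tw [-0.0004, -0.0009, -0.0013]
```

Request:
{"op": "jog_arm", "data": {"offset": [[-0.009, 0, -0.0005], [-0.009, 0, -0.0005], [-0.009, 0, -0.0005], [-0.009, 0, -0.0005], [-0.009, 0, -0.0005], [-0.009, 0, -0.0005], [-0.009, 0, -0.0005], [-0.009, 0, -0.0005]], "twist": [[0, -0.001, -0.0015], [0, -0.001, -0.0015], [0, -0.001, -0.0015], [0, -0.001, -0.0015], [0, -0.001, -0.0015], [0, -0.001, -0.0015], [0, -0.001, -0.0015], [0, -0.001, -0.0015]]}}

```text
time: 8.5
eef_pos: [576.1, -63.3, 346.3]
eef_rot: [0.659, 0.705, -0.19, -0.179]
contact_force: [-0.6, -0.2, -5.7]
finger_gap: 12.7
```

```bash
python3 - <<'E'
from h import *
p,R=tcp((521.5,-136.3,235),4.3);plan(p,R,8)
E
```

```text
t 8.5 pos [576.1 -63.3 346.3] F [-0.57 -0.22 -5.72] M [ 0.07 -1.12  0.02] gap 12.7
left [  4.2 -68.6  -9.1] |ang|deg 0.54 N 8 off [-0.0086, 0.0005, 0.001] tw [-0.0007, -0.0007, -0.0006]
```

Request:
{"op": "jog_arm", "data": {"offset": [[-0.009, 0.0005, 0.001], [-0.009, 0.0005, 0.001], [-0.009, 0.0005, 0.001], [-0.009, 0.0005, 0.001], [-0.009, 0.0005, 0.001], [-0.009, 0.0005, 0.001], [-0.008, 0, 0], [-0.006, 0, 0]], "twist": [[-0.001, -0.001, 0], [-0.001, -0.001, 0], [-0.001, -0.001, 0], [-0.001, -0.001, 0], [-0.001, -0.001, 0], [0, 0, 0], [0, 0, 0], [0, 0, 0]]}}

```text
time: 9.3
eef_pos: [580.6, -137.8, 338.7]
eef_rot: [0.659, 0.706, -0.19, -0.176]
contact_force: [0.4, -0.2, -6.6]
finger_gap: 13.1
```

```bash
python3 - <<'E'
from h import *
p,R=tcp((521.5,-136.3,235),4.3);plan(p,R,2)
a=robot.get_image('top')['color'][:,:,::-1];b=robot.get_image('side')['color'][:,:,::-1]
f=lambda im,x,y,w,h,k:cv2.resize(im[y:y+h,x:x+w],(w*k,h*k),interpolation=cv2.INTER_CUBIC)
cv2.imwrite('pics/c3.png',np.hstack([f(a,310,160,100,150,4),f(b,260,110,100,150,4)]))
E
```

```text
t 9.3 pos [ 580.6 -137.8  338.7] F [ 0.4  -0.2  -6.62] M [ 0.06 -1.09 -0.03] gap 13.1
left [-0.3  5.9 -1.5] |ang|deg 0.31 N 2 off [0.003, 0.0004, 0.0006] tw [-0.0003, -0.0005, -0.0026]
```

View pics/c3.png

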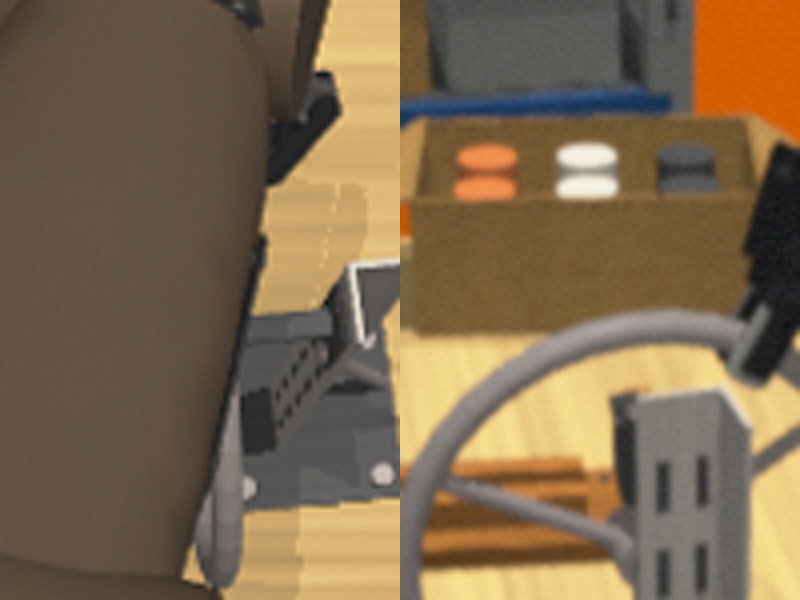

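```bash
python3 - <<'E'
from h import *
u,v,r,M=axes(4.3)
o=robot.get_obs();c=o['eef_pos']+118*Ro.from_quat(o['eef_rot']).as_matrix()[:,2];print(c.round(1))
print(proj('top',[c-115*(np.cos(a)*u+np.sin(a)*np.array([0,0,1])) for a in (-.3,0,.3)]).tolist())
E
```

```text
[ 521.7 -142.2  236.5]
[[365.8, 299.4], [364.7, 303.4], [363.1, 302.4]]
```

Request:
{"op": "jog_arm", "data": {"offset": [[0.004, 0.001, 0.001], [0.002, 0.002, 0.003], [0, 0.002, 0.0035], [0, 0.002, 0.0035], [0, 0.002, 0.0035], [0, 0, 0], [0, 0, 0]], "twist": [[0, 0, -0.002], [0, 0, 0], [0, 0, 0], [0, 0, 0], [0, 0, 0], [0, 0, 0], [0, 0, 0]]}}

```text
time: 10.1
eef_pos: [580.8, -129.7, 319.8]
eef_rot: [0.658, 0.707, -0.19, -0.177]
contact_force: [-0.3, 0.1, -5.9]
finger_gap: 12.5
```

```bash
python3 - <<'E'
from h import *
p,R=tcp((521.5,-136.3,200),4.3);print(p);plan(p,R,8)
E
```

```text
[ 580.33392288 -131.87625512  302.19099765]
t 10.1 pos [ 580.8 -129.7  319.8] F [-0.26  0.1  -5.88] M [ 0.05 -1.07 -0.01] gap 12.5
left [ -0.4  -2.2 -17.6] |ang|deg 0.13 N 8 off [-0.0003, 0.001, 0.0019] tw [-0.0001, -0.0001, -0.0002]
```

Request:
{"op": "jog_arm", "data": {"offset": [[-0.001, 0.001, 0.0015], [0, 0.001, 0.0015], [0, 0.001, 0.0015], [0, 0.001, 0.0015], [0, 0.001, 0.0015], [0, 0, 0]], "twist": [[0, 0, 0], [0, 0, 0], [0, 0, 0], [0, 0, 0], [0, 0, 0], [0, 0, 0]]}}

```text
time: 10.7
eef_pos: [581.5, -131.0, 310.2]
eef_rot: [0.658, 0.707, -0.19, -0.176]
contact_force: [-0.1, 0.4, -6.6]
finger_gap: 12.9
```

Request:
{"op": "jog_arm", "data": {"offset": [[0, 0.001, 0.0015], [0, 0.001, 0.0015], [0, 0.001, 0.0015]], "twist": [[0, 0, 0], [0, 0, 0], [0, 0, 0]]}}

```text
time: 11.0
eef_pos: [582.0, -130.9, 304.7]
eef_rot: [0.658, 0.707, -0.19, -0.176]
contact_force: [0.2, -0.3, -6.8]
finger_gap: 13.1
```

Request:
{"op": "jog_arm", "data": {"offset": [[0, 0.001, 0.0015], [0, 0.001, 0.0015], [0, 0, 0]], "twist": [[0, 0, 0], [0, 0, 0], [0, 0, 0]]}}

```text
time: 11.3
eef_pos: [582.1, -130.9, 300.6]
eef_rot: [0.658, 0.707, -0.19, -0.176]
contact_force: [-0.2, -0.3, -3.9]
finger_gap: 12.6
```

Request:
{"op": "jog_arm", "data": {"offset": [[0, 0.001, 0.0017], [0, 0.001, 0.0017]], "twist": [[0, 0, 0], [0, 0, 0]]}}

```text
time: 11.5
eef_pos: [582.0, -131.1, 297.7]
eef_rot: [0.658, 0.707, -0.19, -0.176]
contact_force: [0.8, -0.6, 1.4]
finger_gap: 12.9
```

Request:
{"op": "jog_arm", "data": {"offset": [[0, 0.001, 0.0017], [0, 0.001, 0.0017]], "twist": [[0, 0, 0], [0, 0, 0]]}}

```text
time: 11.7
eef_pos: [581.9, -131.3, 295.2]
eef_rot: [0.658, 0.707, -0.19, -0.175]
contact_force: [0.5, 0.3, 6.1]
finger_gap: 12.8
```

```bash
python3 - <<'E'
from h import *
o=robot.get_obs();R=Ro.from_quat(o['eef_rot']).as_matrix();c=o['eef_pos']+118*R[:,2];print('F',o['contact_force'].round(2),'M',o['moment'].round(2),'c',c.round(1))
b=robot.get_image('side')['color'][:,:,::-1];cv2.imwrite('pics/s4.png',b)
h=c-18*R[:,0];print('pred hub front px',proj('side',[h]),'rim top',proj('side',[c+[0,0,107],c+[0,0,123],[521,-120,300]]).tolist())
cv2.imwrite('pics/z4.png',cv2.resize(b[170:280,260:350],None,fx=7,fy=7,interpolation=cv2.INTER_CUBIC)[:600])
E
```

```text
F [0.5  0.29 6.13] M [-0.08  0.34 -0.06] c [ 523.1 -135.8  193. ]
pred hub front px [[321.7 266.4]] rim top [[318.8, 213.8], [318.7, 206.2], [316.3, 210.1]]
```

View pics/z4.png

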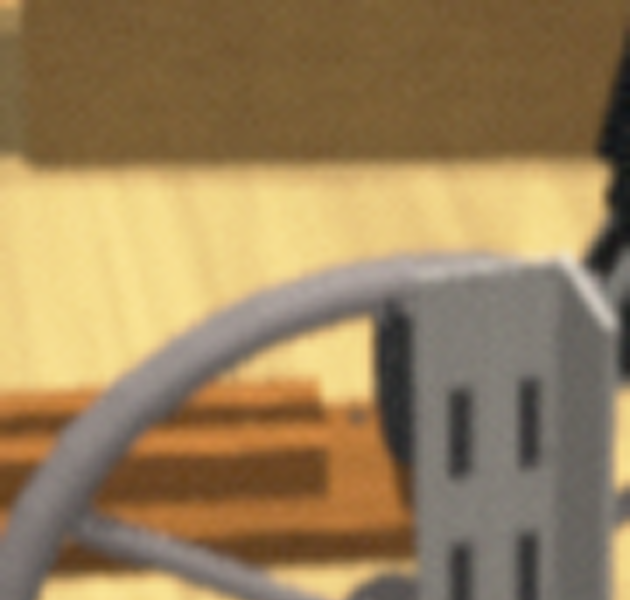

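In the image the rim sits in front of the tip, at or slightly below the level of its top, so the rim is in the mouth and bearing on the keeper. I'll continue in small steps with force checks, keeping contact (Fz + 6.3) well under 20 N.

Request:
{"op": "jog_arm", "data": {"offset": [[0, 0.0006, 0.001]], "twist": [[0, 0, 0]]}}

```text
time: 11.85
eef_pos: [582.0, -131.0, 294.5]
eef_rot: [0.658, 0.707, -0.19, -0.175]
contact_force: [1.2, 1.6, 5.3]
finger_gap: 13.1
```

Request:
{"op": "jog_arm", "data": {"offset": [[0, 0.0006, 0.001]], "twist": [[0, 0, 0]]}}

```text
time: 11.95
eef_pos: [582.1, -130.7, 294.0]
eef_rot: [0.658, 0.707, -0.19, -0.175]
contact_force: [1.2, 2.9, 4.9]
finger_gap: 13.0
```

Request:
{"op": "jog_arm", "data": {"offset": [[0, 0.0006, 0.001], [0, 0.0006, 0.001]], "twist": [[0, 0, 0], [0, 0, 0]]}}

```text
time: 12.15
eef_pos: [582.2, -129.9, 292.5]
eef_rot: [0.658, 0.707, -0.189, -0.175]
contact_force: [0.4, 4.5, 3.8]
finger_gap: 12.8
```

Request:
{"op": "jog_arm", "data": {"offset": [[0, 0.0006, 0.001], [0, 0.0006, 0.001]], "twist": [[0, 0, 0], [0, 0, 0]]}}

```text
time: 12.35
eef_pos: [582.2, -129.2, 290.1]
eef_rot: [0.658, 0.707, -0.189, -0.175]
contact_force: [0.1, 4.0, 2.0]
finger_gap: 13.0
```

Request:
{"op": "jog_arm", "data": {"offset": [[-0.0006, 0.0006, 0.001], [-0.0006, 0.0006, 0.001], [-0.0006, 0.0006, 0.001]], "twist": [[0, 0, 0], [0, 0, 0], [0, 0, 0]]}}

```text
time: 12.65
eef_pos: [582.3, -129.8, 285.9]
eef_rot: [0.658, 0.707, -0.188, -0.176]
contact_force: [0.3, 7.2, 1.7]
finger_gap: 12.7
```

Request:
{"op": "jog_arm", "data": {"offset": [[-0.0006, 0.0008, 0.0014], [-0.0006, 0.0008, 0.0014], [-0.0006, 0.0008, 0.0014]], "twist": [[0, 0, 0], [0, 0, 0], [0, 0, 0]]}}

```text
time: 12.95
eef_pos: [582.2, -129.9, 279.4]
eef_rot: [0.658, 0.707, -0.187, -0.178]
contact_force: [0.3, 5.7, -1.6]
finger_gap: 13.0
```

Request:
{"op": "jog_arm", "data": {"offset": [[-0.0003, 0.0008, 0.0014], [-0.0003, 0.0008, 0.0014], [-0.0003, 0.0008, 0.0014]], "twist": [[0, 0, 0], [0, 0, 0], [0, 0, 0]]}}

```text
time: 13.25
eef_pos: [582.1, -129.6, 271.8]
eef_rot: [0.658, 0.707, -0.187, -0.18]
contact_force: [-0.9, 4.2, -3.0]
finger_gap: 12.8
```

Request:
{"op": "jog_arm", "data": {"offset": [[0, 0.0006, 0.001], [0, 0.0006, 0.001]], "twist": [[0, 0, 0], [0, 0, 0]]}}

```text
time: 13.45
eef_pos: [582.1, -129.2, 267.6]
eef_rot: [0.658, 0.707, -0.187, -0.181]
contact_force: [-0.5, 5.2, -4.2]
finger_gap: 13.0
```

Request:
{"op": "jog_arm", "data": {"offset": [[0, 0.0006, 0.001], [0, 0.0004, 0.0007]], "twist": [[0, 0, 0], [0, 0, 0]]}}

```text
time: 13.65
eef_pos: [582.2, -129.1, 264.1]
eef_rot: [0.657, 0.707, -0.187, -0.181]
contact_force: [1.0, 0.4, -5.8]
finger_gap: 12.8
```

Fy has dropped to zero, so the keeper has snapped clear. I'll feel for the seat now.

Request:
{"op": "jog_arm", "data": {"offset": [[0, 0.0005, 0.0008]], "twist": [[0, 0, 0]]}}

```text
time: 13.75
eef_pos: [582.3, -129.6, 262.6]
eef_rot: [0.657, 0.707, -0.187, -0.181]
contact_force: [0.2, -0.6, -6.0]
finger_gap: 13.0
```

Request:
{"op": "jog_arm", "data": {"offset": [[0, 0.0004, 0.0006]], "twist": [[0, 0, 0]]}}

```text
time: 13.85
eef_pos: [582.4, -130.0, 261.5]
eef_rot: [0.657, 0.707, -0.187, -0.181]
contact_force: [0.1, 0.0, -5.9]
finger_gap: 12.8
```

Request:
{"op": "jog_arm", "data": {"offset": [[0, 0.0004, 0.0006]], "twist": [[0, 0, 0]]}}

```text
time: 13.95
eef_pos: [582.5, -130.4, 260.7]
eef_rot: [0.657, 0.707, -0.187, -0.181]
contact_force: [0.0, 0.7, -5.8]
finger_gap: 12.9
```

Request:
{"op": "jog_arm", "data": {"offset": [[0, 0.0004, 0.0006], [0, 0.0004, 0.0006]], "twist": [[0, 0, 0], [0, 0, 0]]}}

```text
time: 14.15
eef_pos: [582.6, -130.8, 259.1]
eef_rot: [0.657, 0.707, -0.187, -0.18]
contact_force: [0.2, -0.5, -5.6]
finger_gap: 12.1
```

Request:
{"op": "jog_arm", "data": {"offset": [[0, 0.0004, 0.0006]], "twist": [[0, 0, 0]]}}

```text
time: 14.25
eef_pos: [582.7, -130.9, 258.4]
eef_rot: [0.657, 0.707, -0.187, -0.18]
contact_force: [0.3, 0.4, -5.6]
finger_gap: 13.0
```

Request:
{"op": "jog_arm", "data": {"offset": [[0, 0.0004, 0.0006]], "twist": [[0, 0, 0]]}}

```text
time: 14.35
eef_pos: [582.7, -130.8, 257.7]
eef_rot: [0.657, 0.707, -0.187, -0.18]
contact_force: [-0.1, -0.0, -6.0]
finger_gap: 12.9
```

Request:
{"op": "jog_arm", "data": {"offset": [[0, 0.0004, 0.0006], [0, 0.0004, 0.0006]], "twist": [[0, 0, 0], [0, 0, 0]]}}

```text
time: 14.55
eef_pos: [582.6, -130.8, 256.7]
eef_rot: [0.657, 0.707, -0.187, -0.18]
contact_force: [-0.8, 0.9, -1.8]
finger_gap: 12.8
```

Request:
{"op": "jog_arm", "data": {"offset": [[0, 0.0004, 0.0006], [0, 0.0004, 0.0006]], "twist": [[0, 0, 0], [0, 0, 0]]}}

```text
time: 14.75
eef_pos: [582.5, -130.9, 256.1]
eef_rot: [0.658, 0.707, -0.188, -0.18]
contact_force: [-1.0, 0.4, -0.2]
finger_gap: 12.8
```

Request:
{"op": "jog_arm", "data": {"offset": [[0, 0.0004, 0.0006], [0, 0.0004, 0.0006]], "twist": [[0, 0, 0], [0, 0, 0]]}}

```text
time: 14.95
eef_pos: [582.5, -130.9, 255.5]
eef_rot: [0.658, 0.707, -0.188, -0.18]
contact_force: [-1.7, -0.2, 2.8]
finger_gap: 12.7
```

The seat is felt at TCP z≈257, and the hook now carries the weight. I'll ease back to Fz≈0 and hold.

Request:
{"op": "jog_arm", "data": {"offset": [[0, -0.0003, -0.0005], [0, 0, 0], [0, 0, 0], [0, 0, 0], [0, 0, 0]], "twist": [[0, 0, 0], [0, 0, 0], [0, 0, 0], [0, 0, 0], [0, 0, 0]], "grip_force": 60}}

```text
time: 15.45
eef_pos: [582.5, -130.9, 256.1]
eef_rot: [0.658, 0.707, -0.188, -0.18]
contact_force: [-0.9, -0.4, 0.0]
finger_gap: 13.1
```

```bash
python3 - <<'E'
from h import *
o=robot.get_obs();print(o['contact_force'].round(2),o['moment'].round(2),o['eef_pos'].round(1),o['finger_gap'])
b=robot.get_image('side')['color'][:,:,::-1]
cv2.imwrite('pics/s5.png',b)
g=cv2.cvtColor(b,cv2.COLOR_BGR2GRAY);print(g[203:222,312:321])
E
```

```text
[-0.94 -0.36  0.01] [ 0.01 -0.15 -0.04] [ 582.5 -130.9  256.1] 13.13973208536675
[[205 207 209 210 208 205 205 201 202]
 [205 206 207 207 209 205 202 204 197]
 [203 205 207 206 205 205 200 200 200]
 [204 206 205 202 193 190 189 187 187]
 [199 196 190 181 163 154 151 158 170]
 [178 163 151 132 112 107 112 139 165]
 [148 110  97  90  82  84  97 140 167]
 [141  92  77  78  82  78 100 129 146]
 [150  91  73  74  92 106 115 121 127]
 [160  97  73  74  97 130 137 126 125]
 [184 110  69  67  92 125 140 128 124]
 [192 121  86  70  76  98 121 122 124]
 [196 126  85  70  57  67  90 113 124]
 [199 122  73  56  50  50  68 107 125]
 [200 119  57  47  47  48  71 108 126]
 [198 120  51  51  48  49  70 108 127]
 [197 120  52  44  46  46  69 108 128]
 [199 116  48  43  49  47  71 108 125]
 [201 120  53  46  48  46  73 107 126]]
```

The bright keeper patch is back at its original pixels (316–318, 211–213), so the keeper is shut. I'll release gently.

Request:
{"op": "jog_arm", "data": {"offset": [[0, 0, 0], [0, 0, 0], [0, 0, 0]], "twist": [[0, 0, 0], [0, 0, 0], [0, 0, 0]], "grip_force": 20}}

```text
time: 15.8
eef_pos: [582.5, -130.9, 256.1]
eef_rot: [0.658, 0.707, -0.188, -0.18]
contact_force: [0.4, 0.0, 0.0]
finger_gap: 13.0
```

Request:
{"op": "jog_arm", "data": {"offset": [[0, 0, 0], [0, 0, 0], [0, 0, 0], [0, 0, 0]], "twist": [[0, 0, 0], [0, 0, 0], [0, 0, 0], [0, 0, 0]], "claw": 0.25}}

```text
time: 16.2
eef_pos: [582.8, -130.9, 256.0]
eef_rot: [0.658, 0.707, -0.188, -0.18]
contact_force: [0.6, 1.0, 0.5]
finger_gap: 21.1
```

Request:
{"op": "jog_arm", "data": {"offset": [[0, 0, 0], [0, 0, 0], [0, 0, 0], [0, 0, 0], [0, 0, 0]], "twist": [[0, 0, 0], [0, 0, 0], [0, 0, 0], [0, 0, 0], [0, 0, 0]], "claw": 0.7}}

```text
time: 16.7
eef_pos: [582.8, -131.0, 256.1]
eef_rot: [0.658, 0.707, -0.188, -0.18]
contact_force: [-0.3, 0.2, 0.6]
finger_gap: 59.9
```

Released. I'll retreat radially along −z of the tool.

Request:
{"op": "jog_arm", "data": {"offset": [[0, 0, -0.004], [0, 0, -0.008], [0, 0, -0.01], [0, 0, -0.012], [0, 0, -0.012], [0, 0, -0.012], [0, 0, -0.012], [0, 0, -0.012]], "twist": [[0, 0, 0], [0, 0, 0], [0, 0, 0], [0, 0, 0], [0, 0, 0], [0, 0, 0], [0, 0, 0], [0, 0, 0]]}}

```text
time: 17.5
eef_pos: [627.0, -128.2, 333.5]
eef_rot: [0.658, 0.707, -0.187, -0.179]
contact_force: [-0.5, -0.1, 1.3]
finger_gap: 59.6
```

Request:
{"op": "jog_arm", "data": {"offset": [[0, 0, -0.012], [0, 0, -0.01], [0, 0, -0.005], [0, 0, 0], [0, 0, 0], [0, 0, 0], [0, 0, 0], [0, 0, 0]], "twist": [[0, 0, 0], [0, 0, 0], [0, 0, 0], [0, 0, 0], [0, 0, 0], [0, 0, 0], [0, 0, 0], [0, 0, 0]]}}

```text
time: 18.3
eef_pos: [642.1, -127.0, 361.0]
eef_rot: [0.658, 0.708, -0.186, -0.178]
contact_force: [-1.0, -0.8, 0.3]
finger_gap: 59.8
```

Request:
{"op": "jog_arm", "data": {"offset": [[0, 0, 0], [0, 0, 0], [0, 0, 0], [0, 0, 0], [0, 0, 0], [0, 0, 0], [0, 0, 0], [0, 0, 0]], "twist": [[0, 0, 0], [0, 0, 0], [0, 0, 0], [0, 0, 0], [0, 0, 0], [0, 0, 0], [0, 0, 0], [0, 0, 0]]}}

```text
time: 19.1
eef_pos: [642.0, -127.0, 360.7]
eef_rot: [0.658, 0.708, -0.187, -0.178]
contact_force: [0.5, 1.0, 0.9]
finger_gap: 59.7
```

```bash
python3 - <<'E'
from h import *
def cap(n): return robot.get_image(n)['color'][:,:,::-1].copy()
b=cap('side');a=cap('top')
f=lambda im,x,y,w,h,k:cv2.resize(im[y:y+h,x:x+w],(w*k,h*k),interpolation=cv2.INTER_CUBIC)
cv2.imwrite('pics/end.png',np.hstack([f(a,310,160,100,150,4),f(b,250,150,100,150,4)]))
cv2.imwrite('pics/s6.png',b)
E
```

```text
(no output)
```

View pics/end.png

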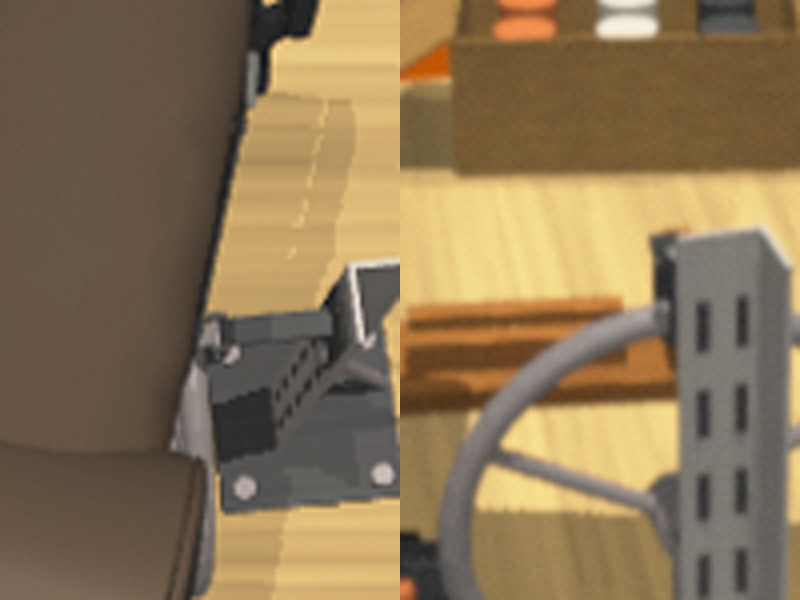

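The wheel hangs in the hook, with the rim in the bowl (side crop about 660,315) and the gripper clear. I'll let it settle, then compare frames for stillness.

Request:
{"op": "jog_arm", "data": {"offset": [[0, 0, 0], [0, 0, 0], [0, 0, 0], [0, 0, 0], [0, 0, 0], [0, 0, 0], [0, 0, 0], [0, 0, 0]], "twist": [[0, 0, 0], [0, 0, 0], [0, 0, 0], [0, 0, 0], [0, 0, 0], [0, 0, 0], [0, 0, 0], [0, 0, 0]]}}

```text
time: 20.0
eef_pos: [642.0, -127.0, 360.7]
eef_rot: [0.658, 0.708, -0.187, -0.178]
contact_force: [-0.2, 0.0, 0.4]
finger_gap: 60.3
```

Request:
{"op": "jog_arm", "data": {"offset": [[0, 0, 0], [0, 0, 0], [0, 0, 0], [0, 0, 0], [0, 0, 0], [0, 0, 0], [0, 0, 0], [0, 0, 0]], "twist": [[0, 0, 0], [0, 0, 0], [0, 0, 0], [0, 0, 0], [0, 0, 0], [0, 0, 0], [0, 0, 0], [0, 0, 0]]}}

```text
time: 20.8
eef_pos: [642.0, -127.1, 360.7]
eef_rot: [0.658, 0.708, -0.187, -0.178]
contact_force: [1.1, -0.2, -0.5]
finger_gap: 59.9
```

```bash
python3 - <<'E'
from h import *
fr=[cv2.imread('pics/s6.png')]+[robot.get_image('side')['color'][:,:,::-1].copy() for _ in range(8)]
w=[cv2.cvtColor(f,cv2.COLOR_BGR2GRAY)[215:330,255:316].astype(np.float32) for f in fr]
for k in w[1:]: print([round(float(x),3) for x in cv2.phaseCorrelate(w[1],k)[0]], round(float(np.abs(k-w[1]).mean()),2))
print('vs 1.7s ago',cv2.phaseCorrelate(w[0],w[1])[0],np.abs(w[0]-w[1]).mean())
print(cv2.cvtColor(fr[-1],cv2.COLOR_BGR2GRAY)[208:216,312:320])
o=robot.get_obs();print(o['time'],o['contact_force'].round(2))
E
```

```text
[-0.0, -0.0] 0.0
[-0.007, 0.035] 1.64
[-0.015, 0.023] 1.64
[-0.038, -0.007] 1.64
[-0.037, 0.002] 1.63
[-0.014, 0.002] 1.64
[-0.034, 0.005] 1.65
[-0.011, 0.038] 1.63
vs 1.7s ago (0.008939742540398754, 0.003489297896820176) 1.6530292
[[173 157 144 127 113 104 108 134]
 [140 107  96  84  83  82  96 135]
 [136  87  73  76  76  82  95 122]
 [144  89  71  73  85 102 109 118]
 [157  94  70  73  93 122 124 122]
 [176 105  73  68  89 121 134 123]
 [187 117  83  65  68  98 118 117]
 [194 118  88  68  54  61  82 107]]
21.2 [-0.26 -0.    0.11]
```

The wheel is still and the keeper is shut, so I hand in.

```bash
python3 -c "
from cell import robot
print(robot.close_job())"
```

```text
the job is handed in; nothing more can be done
None
```

The larger handwheel is hanging on the J-hook, let go and still, and I handed the job in at about 21 s of the 61 s allowed. The hand-in gives no verdict, so everything below is from my own measurements.

**What I did:** I gripped the rim about 30° off its top and lifted it straight out of the stand (about 6.2 N). I carried it in over the hook's tip and pressed it down past the keeper. The seat was felt at TCP z ≈ 257 mm, with the wheel centre at about 155 mm. I let go only after the wrist force read about 0 N, meaning the hook had the full weight.

**Last checks:**
- **Force on the hook:** my highest reading was about 12 N while pressing past the keeper. I only had readings at the end of each move call, so a brief higher peak could have been missed, but nothing suggested one.
- **Keeper:** its bright patch in the side view was back at its starting pixels, so I judged it shut.
- **Stillness:** the wheel moved less than 0.04 px between frames and over the last 1.7 s.
- **Gripper:** it had backed off about 120 mm, with no contact force.

**Less certain:**
- **Keeper and bowl:** the forearm hid much of the hook from the top camera, so they were checked only in the side view and by feel.
- **Other things on the bench:** I didn't re-measure the can, transformer or spool; no unexpected contact showed in any force reading.

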